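# Set up the bench for edge painting

### The job

Get my bench ready for edge painting: first lay the edge beveller and the paint roller pen, without dropping them, flat in the tool tray beside the bone folder, along the tray with their heads pointing away from the robot as the folder's tip does. Then turn the paint carousel until the red pot stands at the brass index mark, and hold the carousel still there by its centre knob, clear of the red pot so that I can open it: finish while still gripping the knob. Leave everything else on the bench where it is.

Things in the scene. Friction and masses are not known exactly. Their poses are not given: they have to be found in the camera images.
- tray: Shallow fixed oak tray with a cork-coloured floor, 240 (its x) x 200 (its y) x 18 mm high, walls 6 mm thick, inner floor 6 mm above the origin. It stands on the cutting mat (2 mm thick, under the whole working area). Origin: centre of its underside. Its +x points away from the robot, give or take some 15 degrees. It stands to the left or the right of the robot, the carousel on the other side
- bone_folder: Ivory-coloured bone folder, 154 x 24 x 6 mm, lying loose in the tray along its +y side, 54 to 66 mm from the tray's middle line, tip (+x) to the tray's far end; stays where it is. Origin: underside, near the middle
- beveller: Edge beveller, 150 mm long, 60 g, lying on the mat: flat-sided light-wood handle 20 wide x 16 high, from x = -75 to +13 mm, then a brass ferrule, a thin steel shank and a forked steel head at x = +75 mm. Origin: underside of the tool at half its length; the balance point is about 15 mm towards the handle; grip the handle across its y, around x = -15 mm
- beveller_mid (a point): Point on the beveller's long axis at half its length, 8 mm above its underside
- beveller_head (a point): The beveller's forked head: front end of the tool, on its axis, 75 mm along +x from the middle
- roller: Edge-paint roller pen, 150 mm long, 70 g, lying on the mat: square black handle 15 wide x 15 high, from x = -75 to +29 mm, then an aluminium neck and a small brass roller at x = +75 mm. Origin: underside of the tool at half its length; the balance point is about 15 mm towards the handle; grip the handle across its y, around x = -15 mm
- roller_mid (a point): Point on the roller pen's long axis at half its length, 7.5 mm above its underside
- roller_head (a point): The pen's brass roller: front end of the tool, on its axis, 75 mm along +x from the middle
- carousel_base: Fixed round dark base of the paint carousel, radius 104 mm, with a tongue and brass index arrow at its front, reaching 146 mm out along its -x (roughly towards the robot, give or take 20 degrees). Origin: centre of its underside, on the turning axis, on the mat
- index_mark (a point): The tip of the brass index arrow on the base (it points inwards at the axis), 118 mm out from the axis along the base's -x, 17 mm above the base's underside
- carousel (a joint): Turn of the oak platter (radius 113 mm, top 34 mm above the base's underside) about the vertical axis, rad, growing anticlockwise seen from above, with no stops; 0 (or any whole turn) when the red pot stands exactly at the index mark. It starts anywhere from 0.7 to 5.58. It turns freely on a bearing (about 0.015 N m of drag)
- red_pot: Paint pot with a red cap and red paint: cap 45 mm across, 58 mm high, top 92 mm above the base's underside. It is fixed in one of the platter's five sockets, 83 mm from the axis; four like pots with black caps stand in the others, 72 degrees apart. Origin: centre of its foot
- knob: Dark round wooden knob on the carousel's axis, fixed to the platter: 40 mm across, 34 mm high, its straight side from 8 to 28 mm above the origin. Origin: centre of its underside, 92 mm above the base's underside (level with the caps' tops). 60 mm free on all sides between the axis and the pots' caps
- spool: Loose spool of navy thread with yellow ends, 42 mm across, 60 mm high, standing at the far edge of the mat. Origin: centre of its foot
- tape: Loose roll of whitish tape, 68 mm across, 20 mm high, lying flat left of the mat. Origin: centre of its underside
- hammer: Loose hammer with a light-wood handle, 280 mm long, lying at the left. Origin: underside
- punch: Loose red hole punch with a steel tube, 180 mm long, lying at the right. Origin: underside
- tumbler: Empty glass tumbler, 76 mm across, 75 mm high, standing at the far edge of the mat. Origin: centre of its foot
Things that resemble listed ones, but are neither listed nor needed, are in the scene too. There is more than one size of the beveller; the job needs the smallest.

How it is judged (in metres and radians):
On the way, in this order (a step that is already met when the one before it is completed fails the run):
1. both edge tools lie in the tray, heads away from the robot, released (z of beveller_mid in the frame of tray between 0.006 and 0.018 m and x of beveller_head in the frame of tray between 0.03 and 0.118 m and x of each of beveller_mid, roller_mid in the frame of tray above -0.05 m and y of beveller_mid in the frame of tray between -0.092 and 0.092 m and angle between the x axis of each of beveller, roller and the x axis of tray, either way round below 0.26 rad and angle between beveller's own x axis and vertical between 1.48 and 1.66 rad and linear speed of each of beveller, roller below 0.02 m/s and contact force between the fingers and beveller below 0.05 N and z of roller_mid in the frame of tray between 0.006 and 0.018 m and x of roller_head in the frame of tray between 0.03 and 0.118 m and y of roller_mid in the frame of tray between -0.092 and 0.092 m and angle between roller's own x axis and vertical between 1.48 and 1.66 rad and contact force between the fingers and roller below 0.05 N), for 0.2 s.
2. the red pot stands at the index mark and the knob is gripped (x of red_pot in the frame of carousel_base below 0 m and y of red_pot in the frame of carousel_base between -0.009 and 0.009 m and velocity of joint carousel between -0.05 and 0.05 rad/s and contact force between the fingers and knob above 2 N and contact force between each of the fingers, the arm and red_pot below 0.05 N), for 0.2 s.
At the end, for the whole second after the job is handed in: Both tools lie released on the tray floor within its walls, level to 5 deg, along the tray to 15 deg, heads to its far end; the red pot is within 9 mm (6 deg) of the index line, the carousel still (under 0.05 rad/s), fingers pressing the knob with 2 N or more, the red pot untouched (all of step 1 and all of step 2); the arm keeps its last pose, push and grip.
It fails at once if the bone folder, thread spool, tape roll, hammer, hole punch or tumbler is moved more than 30 mm (distance of any of bone_folder, spool, tape, hammer, punch, tumbler from where it was at the start of the episode above 0.03 m).
It fails at once if the spool or the tumbler is knocked over (angle between any of spool, tumbler's own z axis and vertical above 0.6 rad).
It fails at once if the edge beveller is dropped (falls faster than a drop of about 25 mm) (contact force between the fingers and beveller below 0.05 N and linear speed of beveller above 0.7 m/s).
It fails at once if the roller pen is dropped (falls faster than a drop of about 25 mm) (contact force between the fingers and roller below 0.05 N and linear speed of roller above 0.7 m/s).
It also fails if it takes over 70 s, if anything falls off the work surface, if the arm or the gripper's body presses on something with over 40 N, if the wrist force passes 120 N, or if a joint passes its speed limit or range.

### The arm

A 6-joint arm with a two-finger parallel gripper is mounted at the origin on the work surface. World frame = base frame: x ahead of the robot, y to its left, z up, the work surface at z = 0. Lengths are in mm, angles in rad, forces in N, time in s.
With the tool pointing down it reaches from about 275 to 1000 mm from the base axis. Payload 8.4 kg.
Tool frame: the origin (TCP) lies midway between the tips of the shut fingers; the grasp point (between the pads) lies 19 mm behind it; z points along the fingers, y is the line along which they close (so a half turn about z gives the same grasp; the last joint's range is limited). The gripper opens to 85 mm and grips with 20 to 120 N. Pads are 22 mm wide; open, the fingers measure 114 mm over their backs; the gripper's body (76 mm by 85 mm) begins 54 mm behind the grasp point. The pads swing forward as they close: fully open they stand 13 mm farther back than shut.
Start: joints at [-0.002, 0.353, 1.633, -0, 1.155, -0.002], TCP at [625.002, -0, 231.281] pointing down, gripper open.
Joint ranges: [-2.63, 2.63], [-0.92, 2.1], [0.06, 2.66], [-1.3, 4.44], [0, 2.69], [-3.02, 3.02]. Speed limits (rad/s): [2.22, 2.22, 2.79, 3.14, 3.14, 3.14].

### API

Orientations are given as [roll, pitch, yaw] about the fixed x, y, z axes, in that order (R = Rz(yaw) Ry(pitch) Rx(roll)).
In Python, from rig import monitor, imaging, r gives the robot as it stands.
- The arm moves only by the tool drive_tool, never from a script. Its argument "plan" is a list of rows, each an object of numbers: "x", "y", "z": the shift along the tool's x, y, z in units of 50 mm (1.0 is 50 mm); "ax", "ay", "az": the turn, a rotation vector about the tool's x, y, z in units of 6 degrees (1.0 is 6 degrees); "hand": the finger opening in mm, from 0 to 85.4. In form: [{"x": .., "y": .., "z": .., "ax": .., "ay": .., "az": .., "hand": ..}, ...]. A call has 1 to 8 rows; each row is the pose to reach, as a shift and turn from the pose commanded when the call began, along the tool's axes at that moment; what a row does not reach only later rows make up. A row lasts 1/10 s, in which the tool goes at most 50 mm and 8.59 degrees, less where a joint would pass 70% of its speed; a pose out of reach is approached as far as the arm can. A call with a gripper value outside its range is refused whole. The fingers move at their own pace and stop on an object; "grip_force" is the grip in N (left out, the last holds). Time passes only in rows, so rows that repeat a pose let the fingers close. It gives the time, the measured TCP pose, the force, the opening and the grip force at its end, in the units of the state.
- monitor.sense(): the state, without advancing time (a new reading comes with each control period).
- imaging.grab_frame(name): name is "scene" or "side" or "wrist"; returns the picture (420x560x3 uint8, red, green, blue); there is no depth.
- imaging.camera_info(name): a dict with "mtx" (3x3 intrinsics, pixels), "dist" ([k1, k2, p1, p2, k3] as OpenCV has them; the pictures are not rectified), "R" (3x3) and "t" (3): a world point X has camera coordinates R X + t. Camera axes: x right, y down, z forward; pixel columns grow to the right and rows downward; lengths in mm; the calibration is good to about 2 mm. A picture is of the moment at which its call begins: read the wrist's pose just before it. camera_info takes no time and is no camera call; for the wrist camera it gives the pose at the moment of the call.
- r.sign_off(): hands the job in; it is judged then, once.
The state is a dict: "clock": time; "qpos": joint angles; "qvel": joint speeds; "joint_efforts": joint torques, N m; "eef_pos": TCP position; "tcp_rot": TCP orientation; "contact_force": force on the tool from outside, world axes, zero at the start; "wrist_torque": the same for the moment, N m; "opening": opening from 0.0 (shut) to 1.0 (fully open); "grasp_force": force on a finger pad.
Only numpy, scipy, OpenCV 4.12 (cv2) and the standard library are available. Lean on these libraries where they do the work, as an engineer would, in place of code of your own. Each camera call takes 0.05 s, during which the arm holds its last target. There are 200 camera calls.

## Working session

There is one attempt and no reset: what is moved stays moved. The work goes in short steps, Python scripts to look and compute and a tool call to move; the robot and the scene stay as the last step left them, time stands still between calls to the robot, and variables do not carry over. Pictures are saved under pics/ and viewed, at most 10 in all, crops included, and the job is handed in when it is done.

Besides the shell and the picture viewer there is one more tool, called after "Request:" as name(argument=value, ...) on one line, values as JSON. drive_tool: Moves the arm, as the interface text tells. Its arguments: {"type":"object","properties":{"plan":{"type":"array","items":{"type":"object","properties":{"x":{"type":"number"},"y":{"type":"number"},"z":{"type":"number"},"ax":{"type":"number"},"ay":{"type":"number"},"az":{"type":"number"},"hand":{"type":"number"}}}},"grip_force":{"type":"number"}},"required":["plan"]}

```bash
mkdir -p pics
python3 - <<'E'
from rig import monitor, imaging, r
import cv2,numpy as np
s=monitor.sense();print(s)
a=imaging.grab_frame("scene");b=imaging.grab_frame("side")
np.save('scene0.npy',a);np.save('side0.npy',b)
for n,i in(("scene",a),("side",b)):
    cv2.imwrite(f'pics/{n}0.png',cv2.resize(i[:,:,::-1],(784,588),interpolation=cv2.INTER_CUBIC))
    c=imaging.camera_info(n);print(n,np.round(c['mtx'],1).tolist(),c['dist'],(-np.array(c['R']).T@c['t']).round(0),np.round(c['R'],2).tolist())
E
```

```text
{'clock': 0.0, 'qpos': array([-2.40531881e-03,  3.53668452e-01,  1.63414386e+00, -1.51777633e-05,
        1.15518316e+00, -2.38813861e-03]), 'qvel': array([-1.63719668e-04,  6.87807697e-04, -7.83652279e-05,  2.10477414e-04,
       -2.94593639e-04, -3.99753842e-04]), 'joint_efforts': array([-2.03471049e-03, -6.05236173e+01, -3.42063046e+01, -2.62302356e-04,
        9.48130677e-03,  3.61521288e-06]), 'eef_pos': array([ 6.24522479e+02, -6.93285708e-03,  2.30544831e+02]), 'tcp_rot': array([-3.14018980e+00,  1.05268772e-05,  1.57078529e+00]), 'contact_force': array([-0.65270579,  0.18526601,  0.41643573]), 'wrist_torque': array([ 0.00682424, -0.03908753,  0.0211341 ]), 'grasp_force': 0.0, 'opening': 0.9964908569937022}
scene [[423.8, 0.0, 284.7], [0.0, 423.8, 210.3], [0.0, 0.0, 1.0]] [-0.07060144  0.          0.          0.          0.        ] [1005.  562. 1132.] [[-0.73, 0.68, 0.01], [0.54, 0.59, -0.6], [-0.41, -0.43, -0.8]]
side [[394.5, 0.0, 280.5], [0.0, 394.5, 210.2], [0.0, 0.0, 1.0]] [-0.02486238  0.          0.          0.          0.        ] [-63. 975. 960.] [[-0.87, -0.48, 0.02], [-0.31, 0.53, -0.79], [0.38, -0.7, -0.61]]
```

View pics/scene0.png

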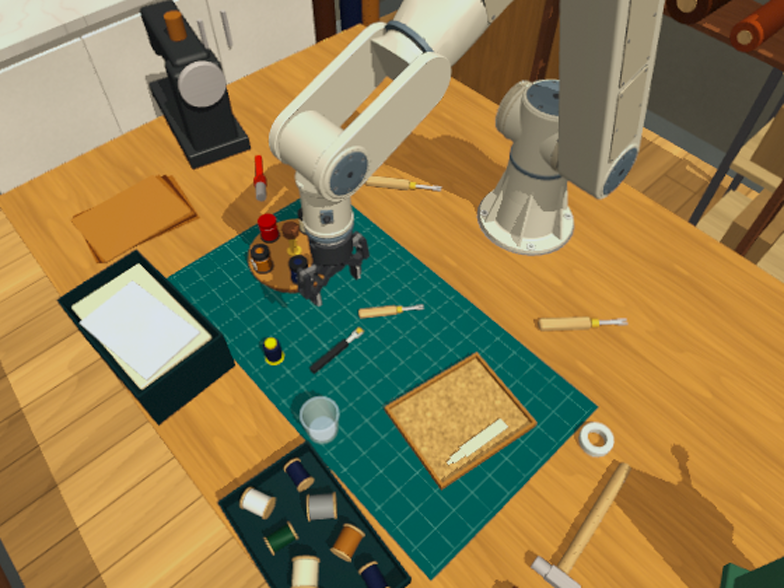

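View pics/side0.png

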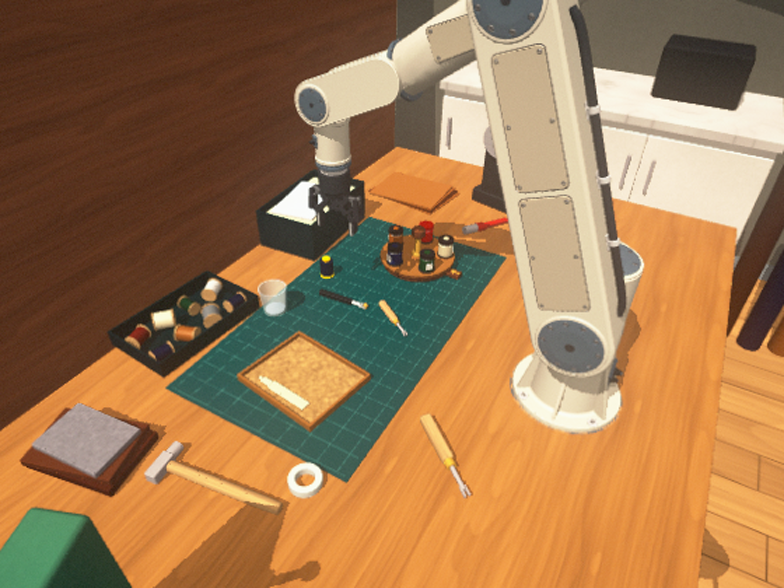

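Scene view: three beveller-like tools at (390,311) on the mat, (582,323) right of the mat on the wood, and (403,184) beyond the mat. The one on the mat fits because the beveller lies on the mat and must be the smallest. The roller pen is at (337,350), the tray at (460,420), the carousel at (290,250) with the red pot at (268,228).

```bash
cat > h.py <<'E'
import numpy as np,cv2
from rig import monitor,imaging,r
def ray(c,p):
    p=np.asarray(p,float).reshape(-1,1,2)
    u=cv2.undistortPoints(p,np.array(c['mtx'],float),np.array(c['dist'],float)).reshape(-1,2)
    R=np.array(c['R']);C=-R.T@np.array(c['t'])
    return C,np.c_[u,np.ones(len(u))]@R
def cast(c,p,z):
    C,d=ray(c,p);return C+d*((z-C[2])/d[:,2])[:,None]
def proj(c,X):
    return cv2.projectPoints(np.asarray(X,float).reshape(-1,1,3),cv2.Rodrigues(np.array(c['R'],float))[0],np.array(c['t'],float),np.array(c['mtx'],float),np.array(c['dist'],float))[0].reshape(-1,2)
def big(mask):
    n,l,s,_=cv2.connectedComponentsWithStats(mask.astype(np.uint8))
    return l==1+np.argmax(s[1:,4])
def pts(m): 
    y,x=np.nonzero(m);return np.c_[x,y].astype(float)
E
python3 - <<'E'
from h import *
K=560/784
S=imaging.camera_info('scene');D=imaging.camera_info('side')
sc={'bevA tail':(360,314,10),'bevA head':(423,307,10),'bevB tail':(540,323,8),'bevB head':(627,322,8),'bevC tail':(365,181,8),'bevC head':(441,188,8),
'rol tail':(313,368,9),'rol head':(361,330,9),'tray1':(385,408,20),'tray2':(477,353,20),'tray3':(536,422,20),'tray4':(442,487,20),'fol tip?':(447,463,14),'fol b':(508,422,14),'knob':(291,229,128),'red':(268,218,94),'spool':(272,342,60),'tumb':(320,410,75)}
sd={'bevA tail':(381,303,10),'bevA head':(406,334,10),'rol tail':(321,292,9),'rol head':(367,306,9),'tray1':(297,332,20),'tray2':(370,376,20),'tray3':(311,427,20),'tray4':(238,379,20),'arrow':(457,273,19),'red':(426,226,94)}
for c,d,n in((S,sc,'scene'),(D,sd,'side')):
    for k,v in d.items(): print(n,k,cast(c,[(v[0]*K,v[1]*K)],v[2])[0].round(0)[:2])
a=np.load('scene0.npy')[150:300,190:330]
b=np.load('side0.npy')[150:300,190:340]
im=np.hstack([cv2.resize(x[:,:140][:,:,::-1],None,fx=2.8,fy=2.8,interpolation=cv2.INTER_CUBIC) for x in(a,b)])
cv2.imwrite('pics/crop1.png',im)
E
```

```text
scene bevA tail [531. -57.]
scene bevA head [410.  27.]
scene bevB tail [242. 240.]
scene bevB head [ 89. 376.]
scene bevC tail [ 229. -387.]
scene bevC head [  93. -226.]
scene rol tail [698. -19.]
scene rol head [557. -23.]
scene tray1 [650. 160.]
scene tray2 [414. 199.]
scene tray3 [446. 392.]
scene tray4 [681. 355.]
scene fol tip? [638. 327.]
scene fol b [485. 352.]
scene knob [ 543. -279.]
scene red [ 546. -374.]
scene spool [ 737. -101.]
scene tumb [764.  98.]
side bevA tail [529. -58.]
side bevA head [410.  21.]
side rol tail [701. -17.]
side rol head [556. -28.]
side tray1 [649. 163.]
side tray2 [409. 203.]
side tray3 [441. 393.]
side tray4 [669. 363.]
side arrow [ 401. -283.]
side red [ 546. -363.]
```

View pics/crop1.png

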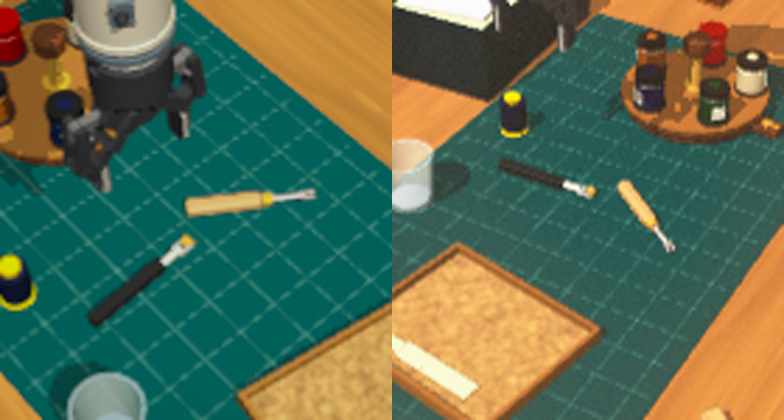

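The crop confirms the choice: the tool on the mat (crop left, 250,202) is about 147 mm long against about 205 mm for the other two. Its head points to the robot's side, and so does the roller pen's (crop left, 140,280). Moving above the beveller for a wrist view.

Request:
drive_tool(plan=[{"x": -0.5, "y": -2.9, "az": -9.3, "hand": 60}, {"x": -0.5, "y": -2.9, "az": -9.3, "hand": 60}, {"x": -0.5, "y": -2.9, "az": -9.3, "hand": 60}, {"x": -0.5, "y": -2.9, "az": -9.3, "hand": 60}, {"x": -0.5, "y": -2.9, "az": -9.3, "hand": 60}, {"x": -0.5, "y": -2.9, "az": -9.3, "hand": 60}, {"x": -0.5, "y": -2.9, "az": -9.3, "hand": 60}, {"x": -0.5, "y": -2.9, "az": -9.3, "hand": 60}])

```text
invalid input
```

Run:
```python
from h import *
s=monitor.sense();print(s['clock'],s['eef_pos'],s['tcp_rot'],s['qpos'].round(2))
c=imaging.camera_info('wrist');a=imaging.grab_frame('wrist');np.save('w1.npy',a)
import pickle;pickle.dump(c,open('w1.pkl','wb'))
cv2.imwrite('pics/w1.png',cv2.resize(a[:,:,::-1],(784,588)))
b=imaging.grab_frame('scene');np.save('scene1.npy',b);d=imaging.grab_frame('side');np.save('side1.npy',d)
print(proj(c,[[482,-25,10],[410,24,10],[530,-57,10],[557,-25,9],[699,-18,9]]))
```

```text
0.1 [6.24564630e+02 2.23309354e-02 2.30607678e+02] [-3.14029070e+00 -2.91051358e-05  1.57080410e+00] [-0.    0.35  1.63  0.    1.16 -0.  ]
[[152.75724669 202.62853537]
 [ 80.77736063 157.39595161]
 [198.91142233 230.87463241]
 [222.22367019 202.47998582]
 [354.593308   196.36422172]]
```

View pics/w1.png

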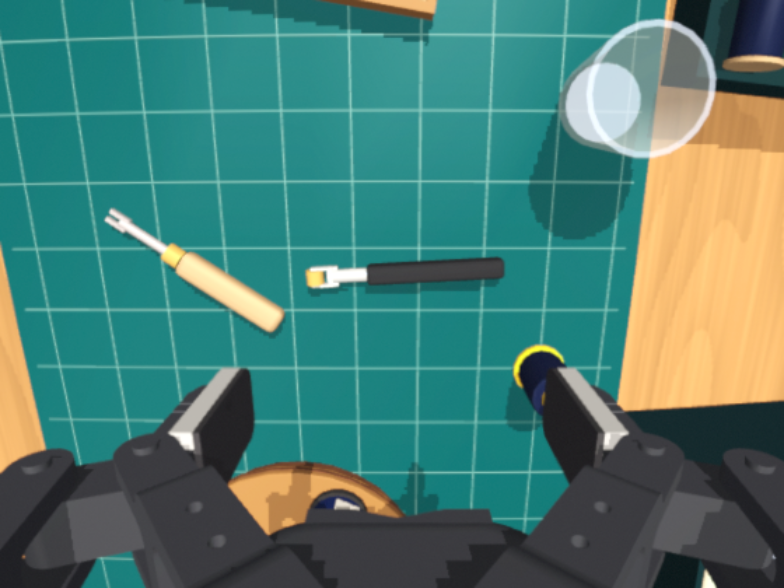

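The wrist view at the start pose shows both tools whole: beveller handle (230,290) with head at (115,218), roller pen handle (435,271) with head at (315,277). The move was refused, probably because of missing fields. I'll measure here.

Run:
```python
from h import *
import pickle
a=np.load('w1.npy');c=pickle.load(open('w1.pkl','rb'))
hsv=cv2.cvtColor(a,cv2.COLOR_RGB2HSV).astype(int)
roi=np.zeros(a.shape[:2],bool);roi[140:250,70:370]=1
H,Sa,V=[hsv[...,i] for i in range(3)]
def line(m,z,nm,L,back,headpx):
    P=cast(c,pts(m),z)[:,:2];(x,y),(w,h),_=cv2.minAreaRect(P.astype(np.float32))
    mu=P.mean(0);u=np.linalg.svd(P-mu,full_matrices=False)[2][0]
    hd=cast(c,[headpx],z)[0,:2]
    if (hd-mu)@u<0:u=-u
    t=(P-mu)@u
    tail=mu+u*np.percentile(t,.5);mid=tail+75*u
    print(nm,len(P),'hand len,w',round(max(w,h)),round(min(w,h)),'ang',np.degrees(np.arctan2(u[1],u[0])).round(1),'tail',tail.round(1),'front',(mu+u*t.max()).round(1),'mid',mid.round(1),'grasp',(mid-15*u).round(1),'head',(mid+75*u).round(1),'clickhead',hd.round(1))
m=big(roi&(H>8)&(H<24)&(Sa>60)&(V>120)&(np.arange(560)[None]<132+75)&(np.arange(420)[:,None]>183));line(m,13,'bev',88,0,(82,155))
m=big(roi&(V<75)&(Sa<120)&(np.arange(560)[None]>255));line(m,12,'rol',104,0,(222,197))
```

```text
bev 1260 hand len,w 101 23 ang 146.8 tail [530.8 -55.4] front [446.9  -0.5] mid [468.  -14.3] grasp [480.5 -22.5] head [405.2  26.7] clickhead [413.4  26.9]
rol 1453 hand len,w 103 16 ang -176.8 tail [702.7 -11.2] front [599.7 -16.9] mid [627.8 -15.3] grasp [642.8 -14.5] head [553.  -19.5] clickhead [557.6 -18.2]
```

Request:
drive_tool(plan=[{"x": -0.3, "y": -1.0, "z": 0, "ax": 0, "ay": 0, "az": -3.0, "hand": 60}])

```text
clock: 0.35
eef_pos: [580.7, -13.6, 230.8]
tcp_rot: [3.139, 0.0, 1.722]
contact_force: [0.1, -0.3, 0.3]
opening: 0.858
grasp_force: 0.0
```

Request:
drive_tool(plan=[{"x": 0.14, "y": -1.88, "z": 2.2, "ax": 0, "ay": 0, "az": -8.0, "hand": 50}, {"x": 0.14, "y": -1.88, "z": 2.2, "ax": 0, "ay": 0, "az": -8.0, "hand": 50}, {"x": 0.14, "y": -1.88, "z": 2.2, "ax": 0, "ay": 0, "az": -8.0, "hand": 50}, {"x": 0.14, "y": -1.88, "z": 2.2, "ax": 0, "ay": 0, "az": -8.0, "hand": 50}, {"x": 0.14, "y": -1.88, "z": 2.2, "ax": 0, "ay": 0, "az": -8.0, "hand": 50}, {"x": 0.14, "y": -1.88, "z": 2.2, "ax": 0, "ay": 0, "az": -8.0, "hand": 50}, {"x": 0.14, "y": -1.88, "z": 2.2, "ax": 0, "ay": 0, "az": -8.0, "hand": 50}, {"x": 0.14, "y": -1.88, "z": 2.2, "ax": 0, "ay": 0, "az": -8.0, "hand": 50}])

```text
clock: 1.15
eef_pos: [483.2, -21.5, 121.3]
tcp_rot: [3.142, 0.0, 2.556]
contact_force: [0.2, -0.3, 0.4]
opening: 0.588
grasp_force: 0.0
```

```bash
cat >> h.py <<'E'
def step(x,y,z,yaw_deg):
    s=monitor.sense();p=s['eef_pos'];w=s['tcp_rot'][2]
    d=np.array([x,y,z])-p
    R=cv2.Rodrigues(np.array([0,0,w]))[0]@np.diag([1,-1,-1.])
    dy=-(yaw_deg-np.degrees(w))
    print('units',(R.T@d/50).round(2),'az',round(dy/6,2),'q',s['qpos'].round(2),'clk',s['clock'],'F',s['contact_force'].round(1),'grip',round(s['grasp_force'],1),'open',round(s['opening']*85.4,1))
E
python3 -c "
from h import *
step(480.5,-22.5,5,146.8)"
```

```text
units [ 0.03 -0.05  2.33] az -0.06 q [-0.05  0.28  2.03 -0.    0.83 -1.03] clk 1.15 F [ 0.2 -0.3  0.4] grip 0.0 open 50.2
```

Request:
drive_tool(plan=[{"x": 0.03, "y": -0.05, "z": 0.8, "ax": 0, "ay": 0, "az": 0, "hand": 45}, {"x": 0.03, "y": -0.05, "z": 1.4, "ax": 0, "ay": 0, "az": 0, "hand": 45}, {"x": 0.03, "y": -0.05, "z": 1.9, "ax": 0, "ay": 0, "az": 0, "hand": 45}, {"x": 0.03, "y": -0.05, "z": 2.15, "ax": 0, "ay": 0, "az": 0, "hand": 45}, {"x": 0.03, "y": -0.05, "z": 2.3, "ax": 0, "ay": 0, "az": 0, "hand": 45}, {"x": 0.03, "y": -0.05, "z": 2.3, "ax": 0, "ay": 0, "az": 0, "hand": 45}, {"x": 0.03, "y": -0.05, "z": 2.3, "ax": 0, "ay": 0, "az": 0, "hand": 15}, {"x": 0.03, "y": -0.05, "z": 2.3, "ax": 0, "ay": 0, "az": 0, "hand": 15}], grip_force=30)

```text
clock: 1.95
eef_pos: [481.4, -22.8, 7.4]
tcp_rot: [3.141, 0.002, 2.558]
contact_force: [-0.7, -0.4, 5.3]
opening: 0.225
grasp_force: 29.0
```

Request:
drive_tool(plan=[{"x": 0, "y": 0, "z": 0, "ax": 0, "ay": 0, "az": 0, "hand": 10}, {"x": 0, "y": 0, "z": 0, "ax": 0, "ay": 0, "az": 0, "hand": 10}, {"x": 0, "y": 0, "z": 0, "ax": 0, "ay": 0, "az": 0, "hand": 10}, {"x": 0, "y": 0, "z": 0, "ax": 0, "ay": 0, "az": 0, "hand": 10}])

```text
clock: 2.35
eef_pos: [481.4, -22.8, 7.4]
tcp_rot: [3.141, 0.002, 2.558]
contact_force: [-0.4, 0.2, 6.4]
opening: 0.223
grasp_force: 30.0
```

Request:
drive_tool(plan=[{"x": 0, "y": 0, "z": -0.4, "ax": 0, "ay": 0, "az": 0, "hand": 10}, {"x": 0, "y": 0, "z": -1.0, "ax": 0, "ay": 0, "az": 0, "hand": 10}, {"x": 0.2, "y": 0.6, "z": -1.8, "ax": 0, "ay": 0, "az": 1.3, "hand": 10}, {"x": 0.5, "y": 1.4, "z": -2.2, "ax": 0, "ay": 0, "az": 2.6, "hand": 10}, {"x": 0.9, "y": 2.3, "z": -2.4, "ax": 0, "ay": 0, "az": 3.9, "hand": 10}, {"x": 1.2, "y": 3.2, "z": -2.4, "ax": 0, "ay": 0, "az": 5.2, "hand": 10}, {"x": 1.5, "y": 4.0, "z": -2.4, "ax": 0, "ay": 0, "az": 6.5, "hand": 10}, {"x": 1.83, "y": 4.6, "z": -2.4, "ax": 0, "ay": 0, "az": 7.8, "hand": 10}])

```text
clock: 3.15
eef_pos: [531.7, 222.4, 127.3]
tcp_rot: [3.139, -0.001, 1.737]
contact_force: [-0.5, 0.2, 0.6]
opening: 0.223
grasp_force: 29.5
```

Request:
drive_tool(plan=[{"x": 0, "y": 0, "z": 0, "ax": 0, "ay": 0, "az": 1.3, "hand": 10}, {"x": 0, "y": 0, "z": 0, "ax": 0, "ay": 0, "az": 2.6, "hand": 10}, {"x": 0, "y": 0, "z": 0, "ax": 0, "ay": 0, "az": 3.9, "hand": 10}, {"x": 0, "y": 0, "z": 0, "ax": 0, "ay": 0, "az": 5.2, "hand": 10}, {"x": 0, "y": 0, "z": 0, "ax": 0, "ay": 0, "az": 6.5, "hand": 10}, {"x": 0, "y": 0, "z": 0, "ax": 0, "ay": 0, "az": 7.8, "hand": 10}, {"x": 0, "y": 0, "z": 0, "ax": 0, "ay": 0, "az": 9.1, "hand": 10}, {"x": 0, "y": 0, "z": 0, "ax": 0, "ay": 0, "az": 10.4, "hand": 10}])

```text
clock: 3.95
eef_pos: [530.7, 219.6, 126.8]
tcp_rot: [3.141, -0.001, 0.647]
contact_force: [-0.5, 0.5, -0.9]
opening: 0.22
grasp_force: 29.5
```

Run:
```python
from h import *
step(538,230.5,80,-8.5)
c=imaging.camera_info('wrist');a=imaging.grab_frame('wrist');np.save('w2.npy',a)
import pickle;pickle.dump(c,open('w2.pkl','wb'))
cv2.imwrite('pics/w2.png',cv2.resize(a[:,:,::-1],(784,588)))
```

```text
units [ 0.25 -0.09  0.94] az 7.59 q [ 0.39  0.4   1.83 -0.    0.91  1.31] clk 3.95 F [-0.5  0.5 -0.9] grip 29.5 open 18.8
```

View pics/w2.png

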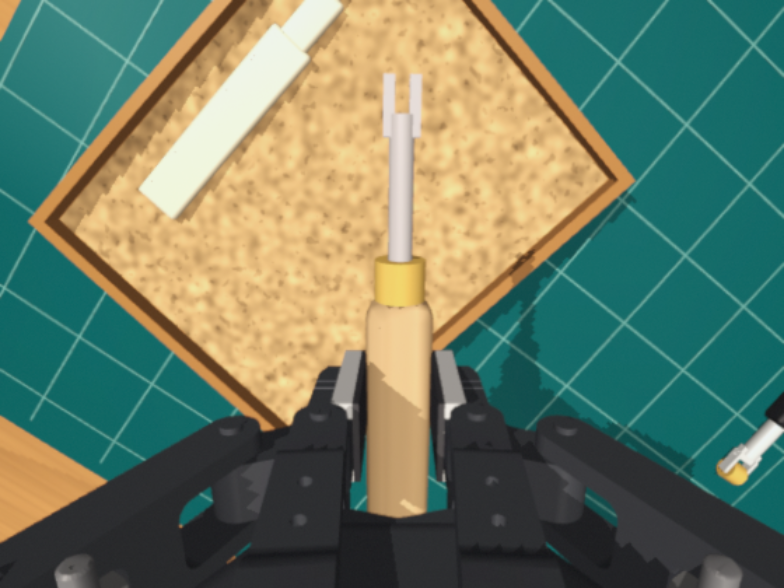

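Wrist view: the beveller is held straight (handle centre 400,400, head up at 402,100). Tray corners show at (30,220) and (634,180), with the folder at (225,120). Casting these for the tray pose.

Run:
```python
from h import *
import pickle
c=pickle.load(open('w2.pkl','rb'));K=560/784
P=cast(c,np.array([(30,220),(634,180),(228,0),(484,0),(267,430),(450,343)])*K,20)[:,:2];print(P.round(1))
for i,j in((0,2),(3,1),(0,4),(1,5)):
    d=P[j]-P[i];print(i,j,np.degrees(np.arctan2(d[1],d[0])).round(1))
F=cast(c,np.array([(140,188),(172,218),(272,27),(308,60)])*K,14)[:,:2];print(F.round(1))
```

```text
[[444.2 396.2]
 [646.8 161.2]
 [592.7 367.2]
 [663.6 273. ]
 [417.4 230.7]
 [522.9 180.5]]
0 2 -11.1
3 1 -98.5
0 4 -99.2
1 5 171.2
[[491.3 359.4]
 [488.  338. ]
 [595.6 346.3]
 [593.8 324.1]]
```

Request:
drive_tool(plan=[{"x": 0.25, "y": -0.09, "z": 0, "ax": 0, "ay": 0, "az": 1.3, "hand": 10}, {"x": 0.25, "y": -0.09, "z": 0.1, "ax": 0, "ay": 0, "az": 2.6, "hand": 10}, {"x": 0.25, "y": -0.09, "z": 0.3, "ax": 0, "ay": 0, "az": 3.9, "hand": 10}, {"x": 0.25, "y": -0.09, "z": 0.5, "ax": 0, "ay": 0, "az": 5.2, "hand": 10}, {"x": 0.25, "y": -0.09, "z": 0.7, "ax": 0, "ay": 0, "az": 6.5, "hand": 10}, {"x": 0.25, "y": -0.09, "z": 0.9, "ax": 0, "ay": 0, "az": 7.65, "hand": 10}, {"x": 0.25, "y": -0.09, "z": 0.95, "ax": 0, "ay": 0, "az": 7.65, "hand": 10}, {"x": 0.25, "y": -0.09, "z": 0.95, "ax": 0, "ay": 0, "az": 7.65, "hand": 10}])

```text
clock: 4.8
eef_pos: [537.7, 230.7, 78.7]
tcp_rot: [3.141, 0.0, -0.144]
contact_force: [0.9, 0.6, -0.5]
opening: 0.223
grasp_force: 29.5
```

```bash
python3 -c "
from h import *
step(538,230.5,14.5,-9)"
```

```text
units [0.01 0.   1.28] az 0.13 q [0.4  0.48 1.84 0.   0.83 2.12] clk 4.8 F [ 0.9  0.6 -0.5] grip 29.5 open 19.0
```

Request:
drive_tool(plan=[{"x": 0, "y": 0, "z": 0.3, "ax": 0, "ay": 0, "az": 0.13, "hand": 10}, {"x": 0, "y": 0, "z": 0.6, "ax": 0, "ay": 0, "az": 0.13, "hand": 10}, {"x": 0, "y": 0, "z": 0.85, "ax": 0, "ay": 0, "az": 0.13, "hand": 10}, {"x": 0, "y": 0, "z": 1.05, "ax": 0, "ay": 0, "az": 0.13, "hand": 10}, {"x": 0, "y": 0, "z": 1.15, "ax": 0, "ay": 0, "az": 0.13, "hand": 10}, {"x": 0, "y": 0, "z": 1.22, "ax": 0, "ay": 0, "az": 0.13, "hand": 10}, {"x": 0, "y": 0, "z": 1.27, "ax": 0, "ay": 0, "az": 0.13, "hand": 10}, {"x": 0, "y": 0, "z": 1.27, "ax": 0, "ay": 0, "az": 0.13, "hand": 10}])

```text
clock: 5.6
eef_pos: [538.0, 230.8, 15.2]
tcp_rot: [3.142, -0.0, -0.162]
contact_force: [-0.3, 0.1, -0.5]
opening: 0.227
grasp_force: 29.5
```

Request:
drive_tool(plan=[{"x": 0, "y": 0, "z": 0.04, "ax": 0, "ay": 0, "az": 0, "hand": 10}, {"x": 0, "y": 0, "z": 0.04, "ax": 0, "ay": 0, "az": 0, "hand": 10}, {"x": 0, "y": 0, "z": 0.04, "ax": 0, "ay": 0, "az": 0, "hand": 34}, {"x": 0, "y": 0, "z": 0.04, "ax": 0, "ay": 0, "az": 0, "hand": 34}, {"x": 0, "y": 0, "z": 0.04, "ax": 0, "ay": 0, "az": 0, "hand": 34}, {"x": 0, "y": 0, "z": -0.4, "ax": 0, "ay": 0, "az": 0, "hand": 34}, {"x": 0, "y": 0, "z": -1.2, "ax": 0, "ay": 0, "az": 0, "hand": 34}, {"x": 0, "y": 0, "z": -2.2, "ax": 0, "ay": 0, "az": 0, "hand": 40}])

```text
clock: 6.4
eef_pos: [536.5, 230.2, 124.9]
tcp_rot: [3.139, 0.003, -0.162]
contact_force: [0.9, 0.6, -0.3]
opening: 0.468
grasp_force: 0.0
```

Run:
```python
from h import *
step(643.5,-14.5,120,3.2)
for n in ('scene','side'): np.save(n+'2.npy',imaging.grab_frame(n))
a=np.load('scene2.npy')[230:360,250:400]
b=np.load('side2.npy')[215:315,155:280]
im=np.hstack([cv2.resize(x[:,:,::-1],(390,340),interpolation=cv2.INTER_CUBIC) for x in(a,b)])
cv2.imwrite('pics/crop2.png',im)
```

```text
units [2.9  4.48 0.1 ] az -2.08 q [0.4  0.41 1.81 0.   0.92 2.14] clk 6.4 F [ 0.9  0.6 -0.3] grip 0.0 open 40.0
```

View pics/crop2.png

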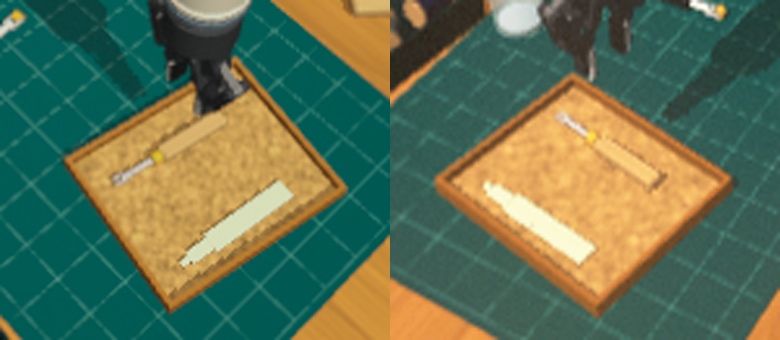

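The beveller lies flat in the tray (crop left, 170,150), parallel to the folder, head away from the robot. Next the roller pen.

Request:
drive_tool(plan=[{"x": 0.4, "y": 0.6, "z": 0, "ax": 0, "ay": 0, "az": -1, "hand": 40}, {"x": 0.9, "y": 1.4, "z": 0, "ax": 0, "ay": 0, "az": -2.1, "hand": 40}, {"x": 1.4, "y": 2.2, "z": 0, "ax": 0, "ay": 0, "az": -2.1, "hand": 40}, {"x": 1.9, "y": 3.0, "z": 0, "ax": 0, "ay": 0, "az": -2.1, "hand": 40}, {"x": 2.4, "y": 3.8, "z": 0.1, "ax": 0, "ay": 0, "az": -2.1, "hand": 40}, {"x": 2.9, "y": 4.48, "z": 0.1, "ax": 0, "ay": 0, "az": -2.1, "hand": 40}, {"x": 2.9, "y": 4.48, "z": 0.1, "ax": 0, "ay": 0, "az": -2.1, "hand": 40}, {"x": 2.9, "y": 4.48, "z": 0.1, "ax": 0, "ay": 0, "az": -2.1, "hand": 40}])

```text
clock: 7.3
eef_pos: [644.7, -14.5, 119.7]
tcp_rot: [-3.141, 0.001, 0.056]
contact_force: [-0.8, 0.2, -0.7]
opening: 0.469
grasp_force: 0.0
```

```bash
python3 -c "
from h import *
step(643,-14.5,6.5,3.2)"
```

```text
units [-0.03 -0.    2.26] az -0.0 q [-0.02  0.5   1.68  0.    0.96  1.49] clk 7.3 F [-0.8  0.2 -0.7] grip 0.0 open 40.1
```

Request:
drive_tool(plan=[{"x": -0.03, "y": 0, "z": 0.7, "ax": 0, "ay": 0, "az": 0, "hand": 40}, {"x": -0.03, "y": 0, "z": 1.3, "ax": 0, "ay": 0, "az": 0, "hand": 40}, {"x": -0.03, "y": 0, "z": 1.8, "ax": 0, "ay": 0, "az": 0, "hand": 40}, {"x": -0.03, "y": 0, "z": 2.1, "ax": 0, "ay": 0, "az": 0, "hand": 40}, {"x": -0.03, "y": 0, "z": 2.25, "ax": 0, "ay": 0, "az": 0, "hand": 40}, {"x": -0.03, "y": 0, "z": 2.25, "ax": 0, "ay": 0, "az": 0, "hand": 40}, {"x": -0.03, "y": 0, "z": 2.25, "ax": 0, "ay": 0, "az": 0, "hand": 5}, {"x": -0.03, "y": 0, "z": 2.25, "ax": 0, "ay": 0, "az": 0, "hand": 5}])

```text
clock: 8.1
eef_pos: [644.4, -13.7, 9.2]
tcp_rot: [3.141, -0.002, 0.058]
contact_force: [0.7, -0.6, 0.4]
opening: 0.16
grasp_force: 31.2
```

Request:
drive_tool(plan=[{"x": 0, "y": 0, "z": 0, "ax": 0, "ay": 0, "az": 0, "hand": 5}, {"x": 0, "y": 0, "z": 0, "ax": 0, "ay": 0, "az": 0, "hand": 5}, {"x": 0, "y": 0, "z": 0, "ax": 0, "ay": 0, "az": 0, "hand": 5}, {"x": 0, "y": 0, "z": 0, "ax": 0, "ay": 0, "az": 0, "hand": 5}])

```text
clock: 8.5
eef_pos: [644.4, -13.7, 9.2]
tcp_rot: [3.142, -0.002, 0.058]
contact_force: [-0.3, 0.3, 6.8]
opening: 0.163
grasp_force: 32.0
```

Request:
drive_tool(plan=[{"x": 0, "y": 0, "z": -0.4, "ax": 0, "ay": 0, "az": 0, "hand": 5}, {"x": 0, "y": 0, "z": -1.1, "ax": 0, "ay": 0, "az": 0, "hand": 5}, {"x": -0.2, "y": -0.5, "z": -1.9, "ax": 0, "ay": 0, "az": -1.3, "hand": 5}, {"x": -0.4, "y": -1.3, "z": -2.3, "ax": 0, "ay": 0, "az": -2.6, "hand": 5}, {"x": -0.6, "y": -2.1, "z": -2.3, "ax": 0, "ay": 0, "az": -3.9, "hand": 5}, {"x": -0.8, "y": -2.9, "z": -2.3, "ax": 0, "ay": 0, "az": -5.2, "hand": 5}, {"x": -1.0, "y": -3.7, "z": -2.3, "ax": 0, "ay": 0, "az": -6.5, "hand": 5}, {"x": -1.2, "y": -4.4, "z": -2.3, "ax": 0, "ay": 0, "az": -7.8, "hand": 5}])

```text
clock: 9.3
eef_pos: [570.2, 204.1, 123.4]
tcp_rot: [3.141, -0.001, 0.88]
contact_force: [0.2, 0.8, 0.1]
opening: 0.161
grasp_force: 31.2
```

Request:
drive_tool(plan=[{"x": 0, "y": 0, "z": 0, "ax": 0, "ay": 0, "az": -1.3, "hand": 5}, {"x": 0, "y": 0, "z": 0, "ax": 0, "ay": 0, "az": -2.6, "hand": 5}, {"x": 0, "y": 0, "z": 0, "ax": 0, "ay": 0, "az": -3.9, "hand": 5}, {"x": 0, "y": 0, "z": 0, "ax": 0, "ay": 0, "az": -5.2, "hand": 5}, {"x": 0, "y": 0, "z": 0, "ax": 0, "ay": 0, "az": -6.5, "hand": 5}, {"x": 0, "y": 0, "z": 0, "ax": 0, "ay": 0, "az": -7.8, "hand": 5}, {"x": 0, "y": 0, "z": 0, "ax": 0, "ay": 0, "az": -9.1, "hand": 5}, {"x": 0, "y": 0, "z": 0, "ax": 0, "ay": 0, "az": -10.4, "hand": 5}])

```text
clock: 10.1
eef_pos: [570.8, 202.3, 123.1]
tcp_rot: [3.141, 0.0, 1.969]
contact_force: [-0.0, 0.7, -0.6]
opening: 0.16
grasp_force: 31.2
```

```bash
python3 -c "
from h import *
step(545,276.5,80,171)"
```

```text
units [1.57 0.1  0.86] az -9.7 q [ 0.34  0.44  1.77 -0.    0.93 -0.06] clk 10.1 F [-0.   0.7 -0.6] grip 31.2 open 13.6
```

Request:
drive_tool(plan=[{"x": 0.3, "y": 0, "z": 0, "ax": 0, "ay": 0, "az": -1.3, "hand": 5}, {"x": 0.7, "y": 0.1, "z": 0, "ax": 0, "ay": 0, "az": -2.6, "hand": 5}, {"x": 1.1, "y": 0.1, "z": 0, "ax": 0, "ay": 0, "az": -3.9, "hand": 5}, {"x": 1.4, "y": 0.1, "z": 0.2, "ax": 0, "ay": 0, "az": -5.2, "hand": 5}, {"x": 1.57, "y": 0.1, "z": 0.4, "ax": 0, "ay": 0, "az": -6.5, "hand": 5}, {"x": 1.57, "y": 0.1, "z": 0.6, "ax": 0, "ay": 0, "az": -7.8, "hand": 5}, {"x": 1.57, "y": 0.1, "z": 0.8, "ax": 0, "ay": 0, "az": -9.0, "hand": 5}, {"x": 1.57, "y": 0.1, "z": 0.86, "ax": 0, "ay": 0, "az": -9.7, "hand": 5}])

```text
clock: 10.9
eef_pos: [544.7, 276.6, 79.1]
tcp_rot: [-3.141, -0.001, 2.985]
contact_force: [0.6, 0.1, -0.1]
opening: 0.163
grasp_force: 31.2
```

```bash
python3 -c "
from h import *
step(545,276.5,15.3,171)
c=imaging.camera_info('wrist');a=imaging.grab_frame('wrist');np.save('w3.npy',a)
cv2.imwrite('pics/w3.png',cv2.resize(a[:,:,::-1],(784,588)))
"
```

```text
units [-0.01 -0.    1.28] az 0.0 q [ 0.47  0.51  1.78 -0.    0.86 -0.95] clk 10.9 F [ 0.6  0.1 -0.1] grip 31.2 open 14.0
```

View pics/w3.png

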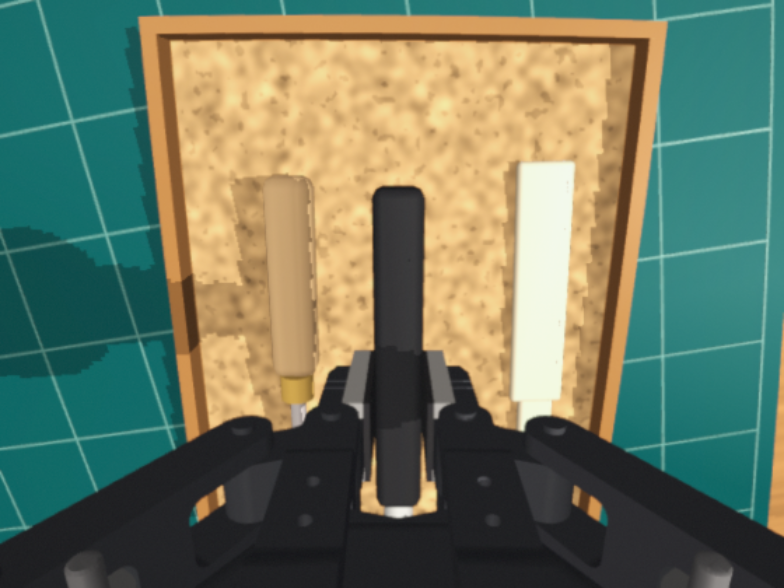

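The wrist view shows the pen (398,340) aligned with the tray, midway between the beveller (290,280) and the folder (540,280). Lowering.

Request:
drive_tool(plan=[{"x": 0, "y": 0, "z": 0.3, "ax": 0, "ay": 0, "az": 0, "hand": 5}, {"x": 0, "y": 0, "z": 0.6, "ax": 0, "ay": 0, "az": 0, "hand": 5}, {"x": 0, "y": 0, "z": 0.85, "ax": 0, "ay": 0, "az": 0, "hand": 5}, {"x": 0, "y": 0, "z": 1.05, "ax": 0, "ay": 0, "az": 0, "hand": 5}, {"x": 0, "y": 0, "z": 1.15, "ax": 0, "ay": 0, "az": 0, "hand": 5}, {"x": 0, "y": 0, "z": 1.22, "ax": 0, "ay": 0, "az": 0, "hand": 5}, {"x": 0, "y": 0, "z": 1.27, "ax": 0, "ay": 0, "az": 0, "hand": 5}, {"x": 0, "y": 0, "z": 1.27, "ax": 0, "ay": 0, "az": 0, "hand": 5}])

```text
clock: 11.75
eef_pos: [545.4, 276.9, 16.2]
tcp_rot: [3.142, 0.0, 2.979]
contact_force: [0.1, -0.1, -0.6]
opening: 0.163
grasp_force: 31.2
```

Request:
drive_tool(plan=[{"x": 0, "y": 0, "z": 0.02, "ax": 0, "ay": 0, "az": 0, "hand": 5}, {"x": 0, "y": 0, "z": 0.02, "ax": 0, "ay": 0, "az": 0, "hand": 5}, {"x": 0, "y": 0, "z": 0.02, "ax": 0, "ay": 0, "az": 0, "hand": 30}, {"x": 0, "y": 0, "z": 0.02, "ax": 0, "ay": 0, "az": 0, "hand": 30}, {"x": 0, "y": 0, "z": 0.02, "ax": 0, "ay": 0, "az": 0, "hand": 30}, {"x": 0, "y": 0, "z": -0.4, "ax": 0, "ay": 0, "az": 0, "hand": 30}, {"x": 0, "y": 0, "z": -1.2, "ax": 0, "ay": 0, "az": 0, "hand": 30}, {"x": 0, "y": 0, "z": -2.2, "ax": 0, "ay": 0, "az": 0, "hand": 60}])

```text
clock: 12.55
eef_pos: [544.0, 276.1, 125.8]
tcp_rot: [-3.139, -0.003, 2.979]
contact_force: [0.5, 0.5, 0.3]
opening: 0.505
grasp_force: 0.0
```

Request:
drive_tool(plan=[{"x": 0, "y": -0.4, "z": -0.8, "ax": 0, "ay": 0, "az": 0, "hand": 60}, {"x": -0.2, "y": -1.2, "z": -1.6, "ax": 0, "ay": 0, "az": 1.3, "hand": 60}, {"x": -0.3, "y": -2.0, "z": -2.1, "ax": 0, "ay": 0, "az": 2.6, "hand": 60}, {"x": -0.45, "y": -2.8, "z": -2.1, "ax": 0, "ay": 0, "az": 3.9, "hand": 60}, {"x": -0.6, "y": -3.6, "z": -2.1, "ax": 0, "ay": 0, "az": 5.2, "hand": 60}, {"x": -0.7, "y": -4.4, "z": -2.1, "ax": 0, "ay": 0, "az": 6.5, "hand": 60}, {"x": -0.85, "y": -5.2, "z": -2.1, "ax": 0, "ay": 0, "az": 7.8, "hand": 60}, {"x": -1.0, "y": -5.8, "z": -2.1, "ax": 0, "ay": 0, "az": 9.1, "hand": 60}])

```text
clock: 13.35
eef_pos: [547.4, -19.6, 231.5]
tcp_rot: [3.142, 0.0, 2.02]
contact_force: [-0.2, 0.7, 1.0]
opening: 0.7
grasp_force: 0.0
```

Run:
```python
from h import *
s=monitor.sense();step(543,-279,230,108)
c=imaging.camera_info('wrist');a=imaging.grab_frame('wrist');np.save('w4.npy',a)
import pickle;pickle.dump(c,open('w4.pkl','wb'))
sc=imaging.grab_frame('scene');sd=imaging.grab_frame('side')
np.save('scene3.npy',sc);np.save('side3.npy',sd)
def f(x):return cv2.resize(x[:,:,::-1],(390,312),interpolation=cv2.INTER_CUBIC)
top=np.hstack([f(sc[130:226,160:280]),f(sd[140:236,250:370])])
bot=cv2.resize(a[:,:,::-1],(384,288));pad=np.zeros((288,780,3),np.uint8);pad[:,:384]=bot
# tray crops
pad[:,390:]=cv2.resize(sc[230:360,250:400][:,:,::-1],(390,288),interpolation=cv2.INTER_CUBIC)
cv2.imwrite('pics/car.png',np.vstack([top,pad]))
```

```text
units [-4.63 -2.33  0.03] az 1.29 q [-0.04  0.23  1.8  -0.    1.11 -0.49] clk 13.35 F [-0.2  0.7  1. ] grip 0.0 open 59.8
```

View pics/car.png

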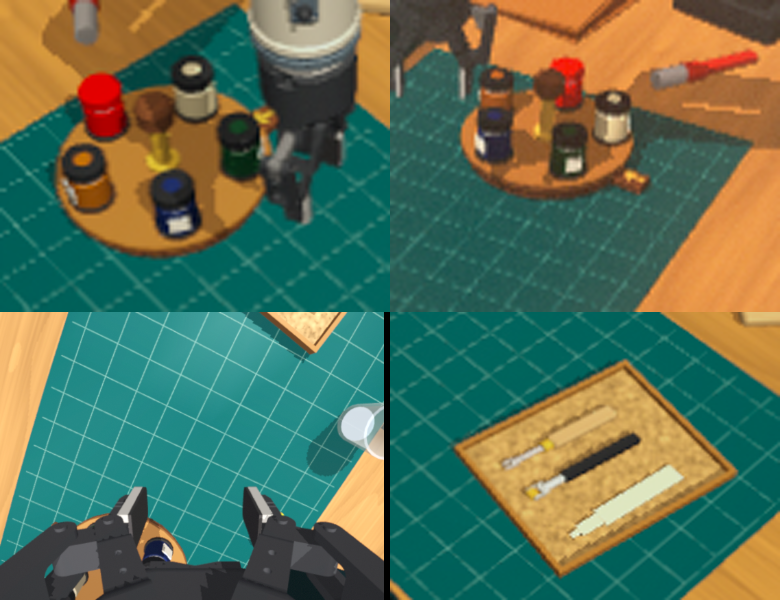

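Top row: the red cap is at (102,88) in the scene crop and (567,70) in the side crop, knob at (155,110) and (549,85), index tongue at (265,117) and (635,180). Lower right: both tools lie flat in the tray beside the folder. Fitting the carousel from the five caps.

Run:
```python
from h import *
from scipy.optimize import least_squares
S=imaging.camera_info('scene');D=imaging.camera_info('side')
A=np.array([(100,84),(194,68),(240,124),(175,184),(84,157)])/3.25+(160,130)
B=np.array([(177,68),(222,101),(179,132),(103,118),(107,74)])/3.25+(250,140)
P=cast(S,A,94)[:,:2];Q=cast(D,B,94)[:,:2];print(P.round(0).tolist(),Q.round(0).tolist())
k=np.arange(5)
for n,X in(('sc',P),('sd',Q),('both',(P+Q)/2)):
  for sg in(1,-1):
    g=lambda v:(X-np.c_[v[0]+83*np.cos(v[2]+sg*k*1.25664),v[1]+83*np.sin(v[2]+sg*k*1.25664)]).ravel()
    o=least_squares(g,[543,-279,-1.57])
    if o.cost<2000: print(n,sg,o.x[:2].round(1),np.degrees(o.x[2]).round(1),'rms',np.sqrt(o.cost*2/10).round(1))
print('knob',cast(S,[np.array([153,108])/3.25+(160,130)],118),cast(D,[np.array([159,85])/3.25+(250,140)],118))
print('arrow',cast(S,[np.array([265,117])/3.25+(160,130)],19),cast(D,[np.array([242,180])/3.25+(250,140)],19))
```

```text
[[548.0, -375.0], [462.0, -327.0], [476.0, -233.0], [573.0, -214.0], [618.0, -304.0]] [[547.0, -367.0], [462.0, -322.0], [477.0, -230.0], [573.0, -211.0], [620.0, -307.0]]
sc -1 [ 535.5 -290.7] -80.7 rms 1.3
sd -1 [ 535.9 -287.5] -81.9 rms 2.4
both -1 [ 535.7 -289.1] -81.3 rms 1.5
knob [[ 538.94491142 -290.27829986  118.        ]] [[ 531.53151332 -280.7010636   118.        ]]
arrow [[ 411.20328107 -280.03540305   19.        ]] [[ 406.56668395 -276.07576874   19.        ]]
```

Request:
drive_tool(plan=[{"x": -0.6, "y": -0.3, "z": 0, "ax": 0, "ay": 0, "az": 0.6, "hand": 65}, {"x": -1.4, "y": -0.7, "z": 0, "ax": 0, "ay": 0, "az": 1.3, "hand": 65}, {"x": -2.2, "y": -1.1, "z": 0, "ax": 0, "ay": 0, "az": 1.3, "hand": 65}, {"x": -3.0, "y": -1.5, "z": 0, "ax": 0, "ay": 0, "az": 1.3, "hand": 65}, {"x": -3.8, "y": -1.9, "z": 0, "ax": 0, "ay": 0, "az": 1.3, "hand": 65}, {"x": -4.4, "y": -2.2, "z": 0, "ax": 0, "ay": 0, "az": 1.3, "hand": 65}, {"x": -4.6, "y": -2.3, "z": 0, "ax": 0, "ay": 0, "az": 1.3, "hand": 65}, {"x": -4.6, "y": -2.3, "z": 0, "ax": 0, "ay": 0, "az": 1.3, "hand": 65}])

```text
clock: 14.3
eef_pos: [546.0, -274.7, 231.0]
tcp_rot: [-3.142, -0.0, 1.891]
contact_force: [0.5, 0.6, 0.3]
opening: 0.761
grasp_force: 0.0
```

Request:
drive_tool(plan=[{"x": -0.1, "y": -0.14, "z": 0, "ax": 0, "ay": 0, "az": -1.3, "hand": 65}, {"x": -0.21, "y": -0.28, "z": 0, "ax": 0, "ay": 0, "az": -2.6, "hand": 65}, {"x": -0.21, "y": -0.28, "z": 0, "ax": 0, "ay": 0, "az": -3.9, "hand": 65}, {"x": -0.21, "y": -0.28, "z": 0, "ax": 0, "ay": 0, "az": -5.2, "hand": 65}, {"x": -0.21, "y": -0.28, "z": 0, "ax": 0, "ay": 0, "az": -6.5, "hand": 65}, {"x": -0.21, "y": -0.28, "z": 0, "ax": 0, "ay": 0, "az": -7.8, "hand": 65}, {"x": -0.21, "y": -0.28, "z": 0, "ax": 0, "ay": 0, "az": -9.1, "hand": 65}, {"x": -0.21, "y": -0.28, "z": 0, "ax": 0, "ay": 0, "az": -10.2, "hand": 65}])

```text
clock: 15.1
eef_pos: [536.3, -286.3, 231.3]
tcp_rot: [3.141, -0.0, 2.967]
contact_force: [-0.0, 0.7, -0.7]
opening: 0.76
grasp_force: 0.0
```

Run:
```python
from h import *
import pickle
step(536,-289,230,108)
c=imaging.camera_info('wrist');a=imaging.grab_frame('wrist');np.save('w5.npy',a);pickle.dump(c,open('w5.pkl','wb'))
cv2.imwrite('pics/w5.png',cv2.resize(a[:,:,::-1],(784,588)))
print(proj(c,[[409,-278,19],[536,-289,128],[548,-371,94],[462,-325,94],[476,-231,94]])*1.4)
```

```text
units [-0.   -0.05  0.03] az 10.33 q [-0.49  0.33  1.67  0.    1.14 -1.89] clk 15.1 F [-0.   0.7 -0.7] grip 0.0 open 64.9
[[374.42497706  67.19983492]
 [389.15570936 293.26959716]
 [259.86959736 319.42927097]
 [302.47295677 160.65799768]
 [474.30317294 156.10095957]]
```

View pics/w5.png

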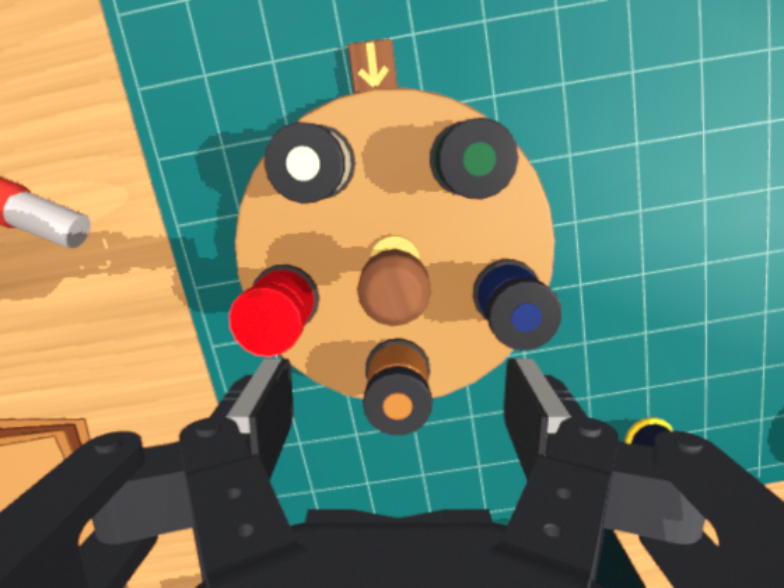

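The wrist view shows the whole carousel: arrow tip (373,87), knob top (395,289), and caps red (267,316), white (305,162), green (476,158), blue (525,312), orange (398,402).

Run:
```python
from h import *
import pickle
from scipy.optimize import least_squares
c=pickle.load(open('w5.pkl','rb'))
X=cast(c,np.array([(267,316),(305,162),(476,158),(525,312),(398,402)])/1.4,94)[:,:2]
k=np.arange(5)
g=lambda v:(X-np.c_[v[0]+83*np.cos(v[2]-k*1.25664),v[1]+83*np.sin(v[2]-k*1.25664)]).ravel()
o=least_squares(g,[536,-289,-1.42]);ax=o.x[:2]
print(ax.round(1),np.degrees(o.x[2]).round(1),'rms',np.sqrt(o.cost*2/10).round(2),'knob',cast(c,[np.array([395,289])/1.4],128)[0,:2].round(1))
A=cast(c,np.array([(373,87),(371,42)])/1.4,19)[:,:2]
for p in A:
    d=p-ax;print(p.round(1),np.hypot(*d).round(0),np.degrees(np.arctan2(d[1],d[0])).round(1))
step(ax[0],ax[1],150,118)
```

```text
[ 534.9 -286.3] -80.6 rms 1.4 knob [ 534.3 -285.6]
[ 421.2 -281.2] 114.0 177.5
[ 393.2 -277.4] 142.0 176.4
units [ 0.03 -0.    1.63] az 8.72 q [-0.49  0.33  1.67  0.    1.14 -1.9 ] clk 15.15 F [ 0.4 -0.8 -0.1] grip 0.0 open 64.9
```

Request:
drive_tool(plan=[{"x": 0.03, "y": 0, "z": 0.2, "ax": 0, "ay": 0, "az": 1.3, "hand": 62}, {"x": 0.03, "y": 0, "z": 0.5, "ax": 0, "ay": 0, "az": 2.6, "hand": 62}, {"x": 0.03, "y": 0, "z": 0.8, "ax": 0, "ay": 0, "az": 3.9, "hand": 62}, {"x": 0.03, "y": 0, "z": 1.1, "ax": 0, "ay": 0, "az": 5.2, "hand": 62}, {"x": 0.03, "y": 0, "z": 1.4, "ax": 0, "ay": 0, "az": 6.5, "hand": 62}, {"x": 0.03, "y": 0, "z": 1.6, "ax": 0, "ay": 0, "az": 7.8, "hand": 62}, {"x": 0.03, "y": 0, "z": 1.63, "ax": 0, "ay": 0, "az": 8.7, "hand": 62}, {"x": 0.03, "y": 0, "z": 1.63, "ax": 0, "ay": 0, "az": 8.7, "hand": 62}])

```text
clock: 15.95
eef_pos: [534.5, -286.7, 149.3]
tcp_rot: [-3.141, -0.001, 2.046]
contact_force: [-0.1, -0.2, 0.3]
opening: 0.726
grasp_force: 0.0
```

```bash
python3 -c "
from h import *
step(534.7,-286,98,118)"
```

```text
units [0.01 0.01 1.03] az -0.13 q [-0.5   0.41  1.75  0.    0.99 -0.97] clk 15.95 F [-0.1 -0.2  0.3] grip 0.0 open 62.0
```

Request:
drive_tool(plan=[{"x": 0, "y": 0, "z": 0.3, "ax": 0, "ay": 0, "az": 0, "hand": 60}, {"x": 0, "y": 0, "z": 0.6, "ax": 0, "ay": 0, "az": 0, "hand": 60}, {"x": 0, "y": 0, "z": 0.85, "ax": 0, "ay": 0, "az": 0, "hand": 60}, {"x": 0, "y": 0, "z": 1.0, "ax": 0, "ay": 0, "az": 0, "hand": 60}, {"x": 0, "y": 0, "z": 1.03, "ax": 0, "ay": 0, "az": 0, "hand": 60}, {"x": 0, "y": 0, "z": 1.03, "ax": 0, "ay": 0, "az": 0, "hand": 30}, {"x": 0, "y": 0, "z": 1.03, "ax": 0, "ay": 0, "az": 0, "hand": 30}, {"x": 0, "y": 0, "z": 1.03, "ax": 0, "ay": 0, "az": 0, "hand": 30}], grip_force=30)

```text
clock: 16.75
eef_pos: [536.9, -287.7, 99.0]
tcp_rot: [3.137, 0.001, 2.047]
contact_force: [10.3, 8.4, -4.2]
opening: 0.45
grasp_force: 32.2
```

Request:
drive_tool(plan=[{"x": 0, "y": 0, "z": 0, "ax": 0, "ay": 0, "az": 0, "hand": 30}, {"x": 0, "y": 0, "z": 0, "ax": 0, "ay": 0, "az": 0, "hand": 30}, {"x": 0, "y": 0, "z": 0, "ax": 0, "ay": 0, "az": 0, "hand": 30}])

```text
clock: 17.05
eef_pos: [536.9, -287.7, 99.1]
tcp_rot: [3.137, 0.001, 2.047]
contact_force: [10.1, 8.1, -5.5]
opening: 0.451
grasp_force: 32.2
```

Request:
drive_tool(plan=[{"x": 0, "y": 0.03, "z": 0, "ax": 0, "ay": 0, "az": 0, "hand": 30}, {"x": 0, "y": 0.06, "z": 0, "ax": 0, "ay": 0, "az": 0, "hand": 30}, {"x": 0, "y": 0.06, "z": 0, "ax": 0, "ay": 0, "az": 0.2, "hand": 30}, {"x": 0, "y": 0.06, "z": 0, "ax": 0, "ay": 0, "az": 0.6, "hand": 30}, {"x": 0, "y": 0.06, "z": 0, "ax": 0, "ay": 0, "az": 1.2, "hand": 30}, {"x": 0, "y": 0.06, "z": 0, "ax": 0, "ay": 0, "az": 1.9, "hand": 30}, {"x": 0, "y": 0.06, "z": 0, "ax": 0, "ay": 0, "az": 2.7, "hand": 30}, {"x": 0, "y": 0.06, "z": 0, "ax": 0, "ay": 0, "az": 3.5, "hand": 30}])

```text
clock: 17.85
eef_pos: [537.6, -287.5, 99.0]
tcp_rot: [3.14, 0.0, 1.676]
contact_force: [-0.7, 2.3, 3.8]
opening: 0.45
grasp_force: 32.6
```

Request:
drive_tool(plan=[{"x": 0, "y": 0, "z": 0, "ax": 0, "ay": 0, "az": 0.9, "hand": 30}, {"x": 0, "y": 0, "z": 0, "ax": 0, "ay": 0, "az": 1.8, "hand": 30}, {"x": 0, "y": 0, "z": 0, "ax": 0, "ay": 0, "az": 2.7, "hand": 30}, {"x": 0, "y": 0, "z": 0, "ax": 0, "ay": 0, "az": 3.6, "hand": 30}, {"x": 0, "y": 0, "z": 0, "ax": 0, "ay": 0, "az": 4.5, "hand": 30}, {"x": 0, "y": 0, "z": 0, "ax": 0, "ay": 0, "az": 5.4, "hand": 30}, {"x": 0, "y": 0, "z": 0, "ax": 0, "ay": 0, "az": 6.3, "hand": 30}, {"x": 0, "y": 0, "z": 0, "ax": 0, "ay": 0, "az": 7.2, "hand": 30}])

```text
clock: 18.65
eef_pos: [538.7, -287.8, 99.0]
tcp_rot: [3.138, -0.001, 0.922]
contact_force: [5.3, 0.9, 0.3]
opening: 0.45
grasp_force: 32.3
```

Request:
drive_tool(plan=[{"x": 0, "y": 0, "z": 0, "ax": 0, "ay": 0, "az": 0.9, "hand": 30}, {"x": 0, "y": 0, "z": 0, "ax": 0, "ay": 0, "az": 1.8, "hand": 30}, {"x": 0, "y": 0, "z": 0, "ax": 0, "ay": 0, "az": 2.7, "hand": 30}, {"x": 0, "y": 0, "z": 0, "ax": 0, "ay": 0, "az": 3.6, "hand": 30}, {"x": 0, "y": 0, "z": 0, "ax": 0, "ay": 0, "az": 4.5, "hand": 30}, {"x": 0, "y": 0, "z": 0, "ax": 0, "ay": 0, "az": 5.2, "hand": 30}, {"x": 0, "y": 0, "z": 0, "ax": 0, "ay": 0, "az": 5.5, "hand": 30}, {"x": 0, "y": 0, "z": 0, "ax": 0, "ay": 0, "az": 5.5, "hand": 30}])

```text
clock: 19.45
eef_pos: [539.2, -288.5, 99.1]
tcp_rot: [3.138, -0.004, 0.349]
contact_force: [6.5, -3.3, -2.7]
opening: 0.45
grasp_force: 32.2
```

Run:
```python
from h import *
step(535,-286,99,15.6)
o=[]
for n in('scene','side'):
    a=imaging.grab_frame(n);np.save(n+'9.npy',a);c=imaging.camera_info(n)
    h=cv2.cvtColor(a,cv2.COLOR_RGB2HSV).astype(int);m=((h[...,0]<6)|(h[...,0]>174))&(h[...,1]>180)&(h[...,2]>110)
    y0,x0=(130,160) if n=='scene' else (140,250)
    q=np.zeros_like(m);q[y0:y0+96,x0:x0+120]=m[y0:y0+96,x0:x0+120]
    p=pts(big(q));p=p[p[:,1]<np.percentile(p[:,1],97)]
    X=cast(c,[p.mean(0)],86)[0];d=X[:2]-(535.3,-287.5)
    print(n,len(p),p.mean(0).round(1),X.round(0),np.hypot(*d).round(0),np.degrees(np.arctan2(d[1],d[0])).round(1))
    o.append(cv2.resize(a[y0:y0+96,x0:x0+120][:,:,::-1],(400,320),interpolation=cv2.INTER_CUBIC))
cv2.imwrite('pics/fin.png',np.hstack(o))
```

```text
units [-0.06 -0.08  0.  ] az 0.73 q [-0.49  0.48  1.77  0.    0.89  0.73] clk 19.45 F [ 6.5 -3.3 -2.7] grip 32.2 open 38.4
scene 193 [227.9 160. ] [ 463. -282.   86.] 72.0 175.5
side 134 [315.9 179. ] [ 449. -274.   86.] 87.0 171.3
```

View pics/fin.png

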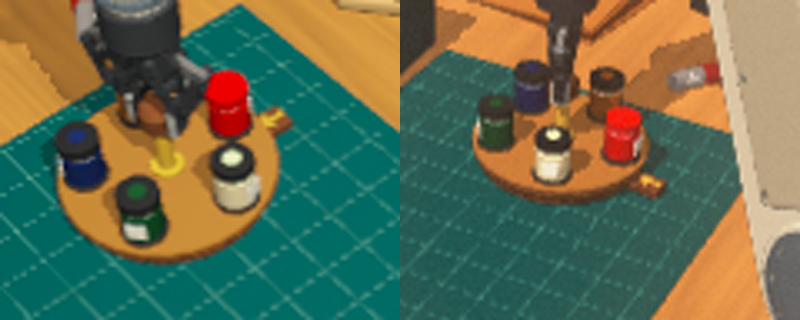

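The red pot now stands near the index tongue: scene crop (228,100) against arrow (275,120), side crop (622,130) against (648,183). The fingers hold the knob well away from the red pot. Refining the angle with the cap fit.

Run:
```python
from h import *
from scipy.optimize import least_squares
S=imaging.camera_info('scene');D=imaging.camera_info('side');s=400/120
A=np.array([(228,82),(234,155),(138,186),(76,137)])/s+(160,130)
B=np.array([(223,115),(152,137),(95,105),(131,72),(207,78)])/s+(250,140)
for n,c,px in(('sc',S,A),('sd',D,B)):
    X=cast(c,px,94)[:,:2];k=np.array([0,4,3,2,1])[:len(X)]
    best=min((least_squares(lambda v:(X-np.c_[v[0]+83*np.cos(v[2]+g*k*1.25664),v[1]+83*np.sin(v[2]+g*k*1.25664)]).ravel(),[536,-289,3.1])for g in(1,-1)),key=lambda o:o.cost)
    print(n,best.x[:2].round(1),np.degrees(best.x[2]).round(1),best.cost.round(1))
for n,cx in(('scene',S),('side',D)):
    # expected pixel of cap top centre if at index (177deg) vs red blob
    for a in(170,177,184):
        t=np.radians(a);p=proj(cx,[[535.3+83*np.cos(t),-287+83*np.sin(t),94]])[0]
        print(n,a,((p-((160,130) if n=='scene' else (250,140)))*s).round(1))
```

```text
sc [ 535.8 -291.5] 182.0 16.0
sd [ 535.4 -286.8] 182.3 42.4
scene 170 [238.9  94.5]
scene 177 [233.6  88.6]
scene 184 [227.3  83.3]
side 170 [216.6 124.3]
side 177 [221.  120.6]
side 184 [224.4 116.7]
```

Request:
drive_tool(plan=[{"x": 0, "y": 0.02, "z": 0, "ax": 0, "ay": 0, "az": 0.3, "hand": 30}, {"x": 0, "y": 0.02, "z": 0, "ax": 0, "ay": 0, "az": 0.6, "hand": 30}, {"x": 0, "y": 0.02, "z": 0, "ax": 0, "ay": 0, "az": 0.85, "hand": 30}, {"x": 0, "y": 0.02, "z": 0, "ax": 0, "ay": 0, "az": 0.85, "hand": 30}, {"x": 0, "y": 0.02, "z": 0, "ax": 0, "ay": 0, "az": 0.85, "hand": 30}, {"x": 0, "y": 0.02, "z": 0, "ax": 0, "ay": 0, "az": 0.85, "hand": 30}, {"x": 0, "y": 0.02, "z": 0, "ax": 0, "ay": 0, "az": 0.85, "hand": 30}, {"x": 0, "y": 0.02, "z": 0, "ax": 0, "ay": 0, "az": 0.85, "hand": 30}])

```text
clock: 20.35
eef_pos: [539.2, -288.7, 99.0]
tcp_rot: [3.14, -0.004, 0.261]
contact_force: [4.4, 1.4, -0.5]
opening: 0.445
grasp_force: 32.3
```

Run:
```python
from h import *
step(535,-286,99,15)
S=imaging.camera_info('scene')
for n in('scene','side'):
    a=imaging.grab_frame(n);c=imaging.camera_info(n)
    h=cv2.cvtColor(a,cv2.COLOR_RGB2HSV).astype(int);m=((h[...,0]<6)|(h[...,0]>174))&(h[...,1]>180)&(h[...,2]>110)
    y0,x0=(130,190) if n=='scene' else (160,250)
    q=np.zeros_like(m);q[y0:y0+76,x0:x0+90]=m[y0:y0+76,x0:x0+90]
    p=pts(big(q));o=[]
    # predicted pot axis pixel (mid height) for candidate angles vs blob mean
    for g in(172,177,182):
        t=np.radians(g);o.append(proj(c,[[535.3+83*np.cos(t),-287+83*np.sin(t),74]])[0].round(1))
    print(n,p.mean(0).round(1),o)
```

```text
units [-0.07 -0.07  0.  ] az -0.01 q [-0.49  0.48  1.77  0.    0.89  0.81] clk 20.35 F [ 4.4  1.4 -0.5] grip 32.3 open 38.0
scene [229.1 161.7] [array([231.8, 161.9]), array([230.6, 160.7]), array([229.3, 159.5])]
side [315.2 180.1] [array([315.1, 181.1]), array([316. , 180.3]), array([316.7, 179.5])]
```

```bash
python3 -c "
from rig import r
print(r.sign_off())"
```

```text
the job is handed in; nothing more can be done
None
```

I've handed the job in at about 20 s: the beveller and roller pen lie flat in the tray beside the folder, heads away from the robot. The red pot measures within a degree or two of the index mark (6° allowed), and the gripper holds the knob at about 32 N, clear of the red pot; the hand-in returned no verdict.

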